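Put two piles of returned hardware back into stock

TASK

Five returned pieces of hardware stand on the counter in two piles. Take the piles apart and lay each piece, the same way up, flat in the middle of the empty front bay of the tray that stocks its own kind. Set every piece down rather than dropping it, and let none tip over on the way.

Things in the scene. Friction and masses are not known exactly. Their poses are not given: they have to be found in the camera images.
- plate_mid (a point): Loose square plate washer, dull pale grey galvanised steel, 64 x 64 x 14 mm thick with a 26 mm round hole through its middle, about 420 g. The point is its centre, half-way up (7 mm above its underside); z is up. Its x and y axes are square to its flat sides. At the start it lies flat on the counter as the bottom of one of the two piles.
- washer_mid (a point): Loose round flat washer, yellow-gold plated steel, 64 mm outside diameter, 33 mm hole, 14 mm thick, about 300 g. The point is its centre, half-way up (7 mm above its underside); z is up. Its axes have no meaning beyond z up. At the start it lies flat on the counter as the bottom of one of the two piles.
- nut_mid (a point): Loose hex nut, bright silvery steel, 46 mm across flats (53 mm across corners), 24 mm high, 26 mm hole, about 240 g. The point is its centre, half-way up (12 mm above its underside); z is up. Its x axis is square to a pair of flats, further pairs every 60 degrees. At the start it lies flat in a pile, right on top of the square plate washer or of the round washer.
- collar_mid (a point): Loose round shaft collar (thick ring, split in two), black, 50 mm outside diameter, 25 mm bore, 24 mm high; clamp screws flush, about 270 g. The point is its centre, half-way up (12 mm above its underside); z is up. The split lies along its x axis. At the start it lies flat in a pile, right on top of the square plate washer or of the round washer.
- acorn_mid (a point): Loose domed cap nut, brass: below a hexagon 34 mm across flats and 22 mm high, above it a round dome 30 mm wide, 38 mm high in all, about 170 g. The point is its centre, half-way up (19 mm above its underside); z is up. Its x axis is square to a pair of flats of the hexagon, further pairs every 60 degrees. At the start it is the top of the three-high pile, dome up.
- tray_plate_bay (a point): Centre of the empty bay's floor (4 mm above the counter) in the fixed tray of square grey plate washers. Tray: blue steel, 124 mm wide (y), 192 long (x), z up. Bay: grey liner, 120 mm (y) x 100 mm (x), rims 8 mm above its floor, divider 12 mm. Behind it (+x, away from the robot) lies fixed stock of that kind; walls there 52 mm, stock up to 66 mm above the counter.
- tray_washer_bay (a point): Centre of the empty bay's floor (4 mm above the counter) in the fixed tray of round yellow washers. Tray: blue steel, 124 mm wide (y), 192 long (x), z up. Bay: grey liner, 120 mm (y) x 100 mm (x), rims 8 mm above its floor, divider 12 mm. Behind it (+x, away from the robot) lies fixed stock of that kind; walls there 52 mm, stock up to 66 mm above the counter.
- tray_nut_bay (a point): Centre of the empty bay's floor (4 mm above the counter) in the fixed tray of silvery hex nuts. Tray: blue steel, 124 mm wide (y), 192 long (x), z up. Bay: grey liner, 120 mm (y) x 100 mm (x), rims 8 mm above its floor, divider 12 mm. Behind it (+x, away from the robot) lies fixed stock of that kind; walls there 52 mm, stock up to 66 mm above the counter.
- tray_collar_bay (a point): Centre of the empty bay's floor (4 mm above the counter) in the fixed tray of black shaft collars. Tray: blue steel, 124 mm wide (y), 192 long (x), z up. Bay: grey liner, 120 mm (y) x 100 mm (x), rims 8 mm above its floor, divider 12 mm. Behind it (+x, away from the robot) lies fixed stock of that kind; walls there 52 mm, stock up to 66 mm above the counter.
- tray_acorn_bay (a point): Centre of the empty bay's floor (4 mm above the counter) in the fixed tray of brass domed cap nuts. Tray: blue steel, 124 mm wide (y), 192 long (x), z up. Bay: grey liner, 120 mm (y) x 100 mm (x), rims 8 mm above its floor, divider 12 mm. Behind it (+x, away from the robot) lies fixed stock of that kind; walls there 52 mm, stock up to 66 mm above the counter.

How it is judged (in metres and radians):
At the end, for the whole second after the job is handed in: Each of the five pieces lies in the front bay of the tray of its own kind: its centre within 15 mm (horizontally) of the bay's middle, flat on the bay's floor (centre no more than 4 mm above its resting height, within 0.1 rad of level, same way up as at the start), at rest and released (horizontal distance between plate_mid and tray_plate_bay below 0.015 m and z of plate_mid in the frame of tray_plate_bay below 0.011 m and angle between each of plate_mid, washer_mid, nut_mid, collar_mid, acorn_mid's own z axis and vertical below 0.1 rad and linear speed of each of plate, washer, nut, collar, acorn below 0.02 m/s and horizontal distance between washer_mid and tray_washer_bay below 0.015 m and z of washer_mid in the frame of tray_washer_bay below 0.011 m and horizontal distance between nut_mid and tray_nut_bay below 0.015 m and z of nut_mid in the frame of tray_nut_bay below 0.016 m and horizontal distance between collar_mid and tray_collar_bay below 0.015 m and z of collar_mid in the frame of tray_collar_bay below 0.016 m and horizontal distance between acorn_mid and tray_acorn_bay below 0.015 m and z of acorn_mid in the frame of tray_acorn_bay below 0.023 m); the robot touches nothing.
It fails at once if a piece is tipped by more than about 35 degrees (angle between any of plate_mid, washer_mid, nut_mid, collar_mid, acorn_mid's own z axis and vertical above 0.6 rad).
It fails at once if a piece is dropped or thrown: it touches nothing while moving faster than 0.7 m/s (a free fall of about 25 mm) ((contact force between plate and anything else below 0.01 N and linear speed of plate above 0.7 m/s) or (contact force between washer and anything else below 0.01 N and linear speed of washer above 0.7 m/s) or (contact force between nut and anything else below 0.01 N and linear speed of nut above 0.7 m/s) or (contact force between collar and anything else below 0.01 N and linear speed of collar above 0.7 m/s) or (contact force between acorn and anything else below 0.01 N and linear speed of acorn above 0.7 m/s)).
It also fails if it takes over 128 s, if anything falls off the work surface, if the arm or the gripper's body presses on something with over 40 N, if the wrist force passes 120 N, or if a joint passes its speed limit or range.

ROBOT

A 6-joint arm with a two-finger parallel gripper is mounted at the origin on the work surface. World frame = base frame: x ahead of the robot, y to its left, z up, the work surface at z = 0. Lengths are in m, angles in degrees, forces in N, time in s.
With the tool pointing down it reaches from about 0.325 to 0.85 m from the base axis. Payload 15.5 kg.
Tool frame: the origin (TCP) lies midway between the tips of the shut fingers; the grasp point (between the pads) lies 19 mm behind it; y points along the fingers, x is the direction in which the jaws open and shut, and the axes are right-handed (so a half turn about y gives the same grasp; the last joint's range is limited). The gripper opens to 91 mm and grips with 3 to 60 N. Pads are 32 mm wide; open, the fingers measure 118 mm over their backs; the gripper's body (76 mm by 178 mm) begins 60 mm behind the grasp point.
Start: joints at [-5.472, 28.281, 77.091, -0, 74.628, -5.472], TCP at [0.625, 0, 0.214] pointing down, gripper open.
Joint ranges: [-166.48, 166.48], [-47.26, 123.95], [12.59, 153.08], [-70.14, 250.14], [6.76, 159.57], [-176.63, 176.63]. Speed limits (degrees/s): [108.29, 108.29, 147.25, 172.46, 172.46, 172.46].

INTERFACE

Orientations are given as a 3x3 rotation matrix whose columns are the frame's x, y, z axes.
In Python, from bench import ctrl gives the robot as it stands. The module is installed in compiled form; this text tells all that it offers. Calls block until the motion is done:
- ctrl.goto(position, orientation): joint-space move of the TCP to a pose.
- ctrl.move_l(position, vel=0.15, ori=None, contact_N=None): straight line of the TCP; ori=None keeps the orientation; vel is the mean speed in m/s. With contact_N (N) it stops when the force on the tool has changed by that much, and returns True; else False.
- ctrl.movej(angles): joint-space move.
- ctrl.command_gripper(opening): opening from 0.0 (shut) to 1.0 (fully open); the grip force is fixed at half the most; returns when the fingers have stopped.
- ctrl.sleep(seconds).
- ctrl.ik(position, orientation): joint angles nearest the present ones, or None.
- ctrl.read_camera(name): name is "scene" or "side" or "wrist"; returns the picture (400x640x3 uint8, blue, green, red); there is no depth.
- ctrl.camera_params(name): a dict with "fx", "fy", "cx", "cy" (pixels), "pose" (4x4, takes a point from camera to world coordinates); the wrist camera has in their place "T_tool_cam" (4x4, takes a point from camera to tool coordinates, whose origin is the TCP and whose axes are the tool frame's). Camera axes: x right, y up, looking along -z (the intrinsics and any distortion apply to the point x, -y, -z); pixel columns grow to the right and rows downward; lengths in m; the calibration is good to about 2 mm. A picture is of the moment at which its call begins: read the wrist's pose just before it. camera_params takes no time and is no camera call.
A pose or a line that the arm cannot do raises ctrl.MotionError and nothing moves.
- ctrl.sign_off(): hands the job in, once; it reports no verdict.
Readings, each from a call of its own:
- ctrl.current_t(): time.
- ctrl.current_q(): joint angles.
- ctrl.current_dq(): joint speeds.
- ctrl.current_effort(): joint torques, N m.
- ctrl.current_tool_pos(): TCP position.
- ctrl.current_eef_rot(): TCP orientation.
- ctrl.current_contact_force(): force on the tool from outside, world axes, zero at the start.
- ctrl.current_wrist_torque(): the same for the moment, N m.
- ctrl.current_grip_width(): opening from 0.0 (shut) to 1.0 (fully open).
Only numpy, scipy, OpenCV 4.12 (cv2) and the standard library are available. Lean on these libraries where they do the work, as an engineer would, in place of code of your own. Each camera call takes 0.05 s, during which the arm holds its last target.

## Working session

There is one attempt and no reset: what is moved stays moved. The work goes in short steps, each a Python script; the robot and the scene stay as the last script left them, time stands still between calls to the robot, and variables do not carry over. Pictures are saved under pics/ and viewed, and the job is handed in when it is done.

```bash
mkdir -p pics; ls; python3 - <<'E'
from bench import ctrl
import cv2,numpy as np
np.set_printoptions(precision=4,suppress=True)
for n in ["scene","side","wrist"]:
    im=ctrl.read_camera(n); cv2.imwrite(f"pics/{n}0.png",im); print(n,ctrl.camera_params(n))
print(ctrl.current_t(),ctrl.current_eef_rot(),ctrl.current_tool_pos())
E
```

```text
pics
scene {'fx': 429.46335720896946, 'fy': 429.46335720896946, 'cx': 315.1269817167073, 'cy': 201.76525468004806, 'pose': array([[-0.1501, -0.7409,  0.6546,  1.4177],
       [ 0.9886, -0.1038,  0.1093,  0.1557],
       [-0.013 ,  0.6636,  0.748 ,  1.084 ],
       [ 0.    ,  0.    ,  0.    ,  1.    ]])}
side {'fx': 439.88269744256206, 'fy': 439.88269744256206, 'cx': 314.5541650561128, 'cy': 191.64291567780546, 'pose': array([[ 0.776 ,  0.3504, -0.5245, -0.0105],
       [-0.6308,  0.4316, -0.6449, -0.6533],
       [ 0.0004,  0.8312,  0.556 ,  0.6635],
       [ 0.    ,  0.    ,  0.    ,  1.    ]])}
wrist {'fx': 295.2512208519683, 'fy': 295.2512208519683, 'cx': 311.8566344571725, 'cy': 200.18935306924288, 'T_tool_cam': array([[ 1.    , -0.0006,  0.0007, -0.0004],
       [ 0.0008,  0.2436, -0.9699, -0.1717],
       [ 0.0004,  0.9699,  0.2436,  0.0685],
       [ 0.    ,  0.    ,  0.    ,  1.    ]])}
0.15 [[ 1.     -0.0009 -0.    ]
 [ 0.      0.0001  1.    ]
 [-0.0009 -1.      0.0001]] [0.6247 0.     0.2135]
```

View pics/scene0.png

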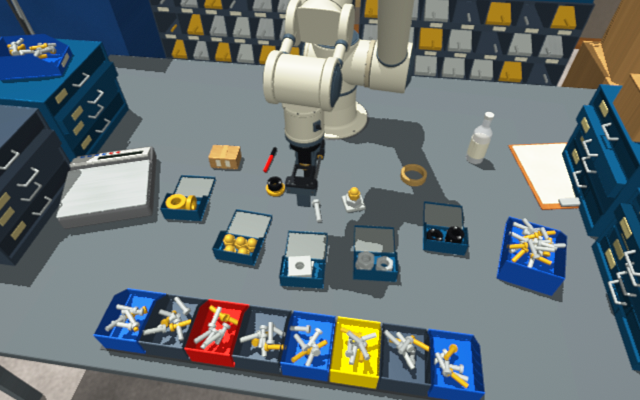

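View pics/side0.png

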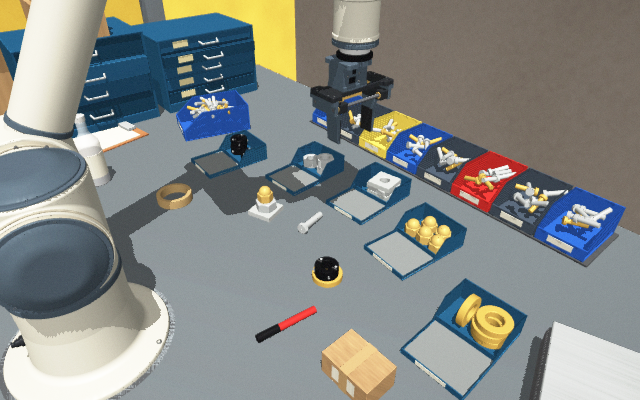

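View pics/wrist0.png

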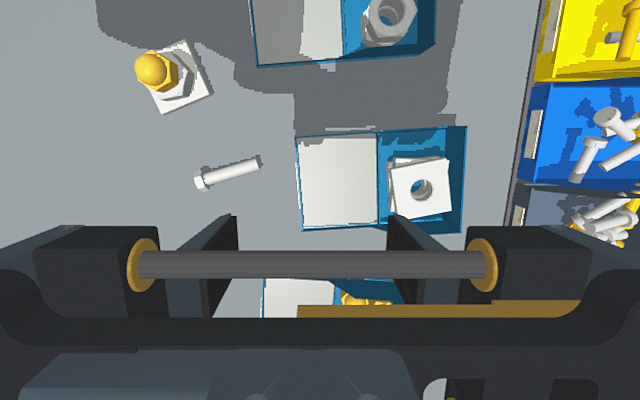

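```bash
cat > h.py <<'E'
from bench import ctrl
import cv2,numpy as np
np.set_printoptions(precision=4,suppress=True)
def ray(n,uv,tool=None):
    P=ctrl.camera_params(n); u,v=uv
    d=np.array([(u-P['cx'])/P['fx'],-(v-P['cy'])/P['fy'],-1.])
    T=P['pose'] if n!='wrist' else tool@P['T_tool_cam']
    return T[:3,3],T[:3,:3]@d/np.linalg.norm(d)
def onplane(n,uv,z,tool=None):
    o,d=ray(n,uv,tool); return o+d*(z-o[2])/d[2]
def tri(rays):
    A=np.zeros((3,3));b=np.zeros(3)
    for o,d in rays:
        M=np.eye(3)-np.outer(d,d);A+=M;b+=M@o
    p=np.linalg.solve(A,b)
    return p,max(np.linalg.norm((np.eye(3)-np.outer(d,d))@(p-o)) for o,d in rays)
def proj(p,n,tool=None):
    P=ctrl.camera_params(n);T=P['pose'] if n!='wrist' else tool@P['T_tool_cam']
    q=np.linalg.inv(T)@np.append(p,1); return np.array([P['cx']+P['fx']*q[0]/-q[2],P['cy']-P['fy']*q[1]/-q[2]])
def shot(name):
    T=np.eye(4);T[:3,:3]=ctrl.current_eef_rot();T[:3,3]=ctrl.current_tool_pos()
    im=ctrl.read_camera('wrist');cv2.imwrite(f'pics/{name}.png',im);np.save(f'pics/{name}.npy',T);return im,T
def R(a=0): # jaw direction angle a (deg) in world, tool down
    c,s=np.cos(np.radians(a)),np.sin(np.radians(a))
    x=np.array([c,s,0]);y=np.array([0,0,-1.]);return np.column_stack([x,y,np.cross(x,y)])
E
python3 - <<'E'
from h import *
for k,a,b in [("washerpile",(275,186),(327,268)),("acornpile",(353,197),(265,195))]:
    print(k,onplane('scene',a,.03),onplane('side',b,.03))
for k,a,b in [('wash',(192,187),(446,355)),('acorn',(249,222),(400,252)),('plate',(303,245),(362,202)),('nut',(374,238),(290,178)),('collar',(444,213),(222,162))]:
    print(k,onplane('scene',a,.005),onplane('side',b,.005))
for T,a in [((.45,-.2,.3),0),((.6,-.2,.3),0),((.45,.1,.3),0),((.6,.1,.3),0),((.7,.2,.3),0)]:
    print(T,ctrl.ik(T,R(a)))
E
```

```text
washerpile [ 0.4434 -0.144   0.03  ] [ 0.4288 -0.1538  0.03  ]
acornpile [0.457  0.1227 0.03  ] [0.4788 0.1496 0.03  ]
wash [ 0.4649 -0.4369  0.005 ] [ 0.4665 -0.4277  0.005 ]
acorn [ 0.5895 -0.2005  0.005 ] [ 0.6059 -0.198   0.005 ]
plate [ 0.6548 -0.0122  0.005 ] [ 0.676  -0.0048  0.005 ]
nut [0.5972 0.2026 0.005 ] [0.6006 0.208  0.005 ]
collar [0.4635 0.4223 0.005 ] [0.4963 0.4091 0.005 ]
(0.45, -0.2, 0.3) [-30.914   12.8078  87.6781  -0.      79.5141 -30.914 ]
(0.6, -0.2, 0.3) [-23.8423  25.2098  68.709   -0.      86.0812 -23.8423]
(0.45, 0.1, 0.3) [ 5.1002 10.0023 91.4161 -0.     78.5816  5.1002]
(0.6, 0.1, 0.3) [ 3.8394 23.0405 72.2945 -0.     84.665   3.8394]
(0.7, 0.2, 0.3) [11.2495 34.2052 52.7785 -0.     93.0163 11.2495]
```

```bash
python3 - <<'E'
from h import *
pts=[(.52,.34),(.45,.22),(.58,.1),(.47,-.02),(.58,-.14),(.47,-.24),(.55,-.38),(.45,-.52)]
ims=[]
for i,(x,y) in enumerate(pts):
    ctrl.goto((x,y,.3),R(0)); im,T=shot(f's{i}'); ims.append(im[:240]); print(i,T[:3,3])
for i in range(0,8,2):
    cv2.imwrite(f'pics/m{i}.png',np.vstack(ims[i:i+2]))
print(ctrl.current_t())
E
```

```text
0 [0.5205 0.339  0.2996]
1 [0.4504 0.2193 0.3003]
2 [0.5803 0.1002 0.2994]
3 [ 0.47   -0.0196  0.3005]
4 [ 0.5805 -0.1396  0.2993]
5 [ 0.4699 -0.2396  0.3006]
6 [ 0.5506 -0.3793  0.2993]
7 [ 0.4499 -0.5196  0.3004]
6.7083
```

View pics/m0.png

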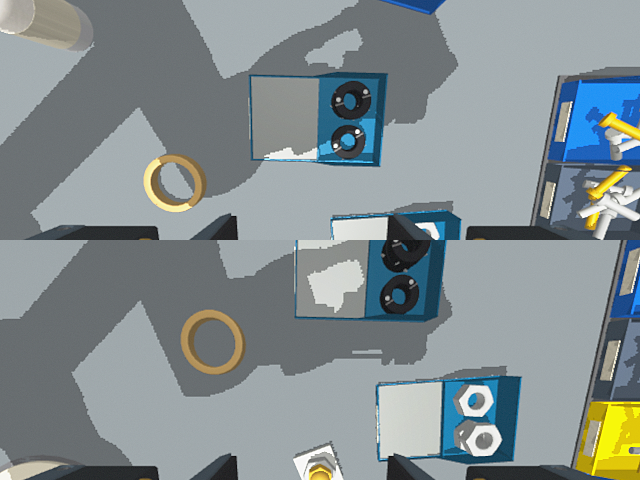

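View pics/m2.png

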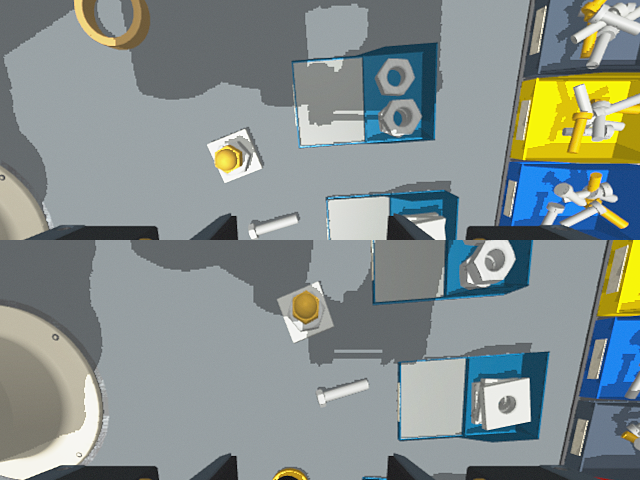

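View pics/m4.png

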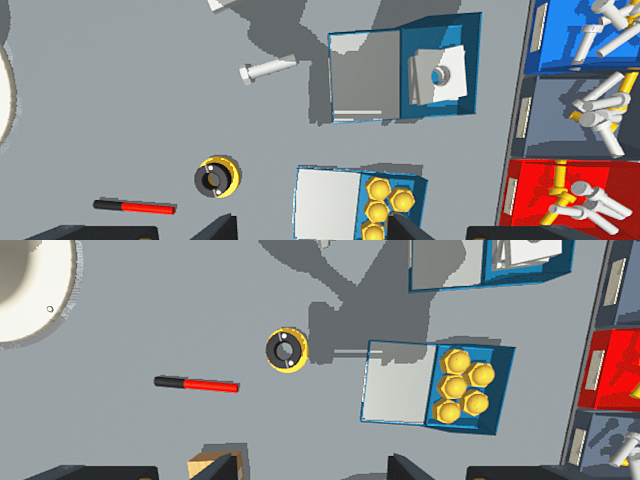

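View pics/m6.png

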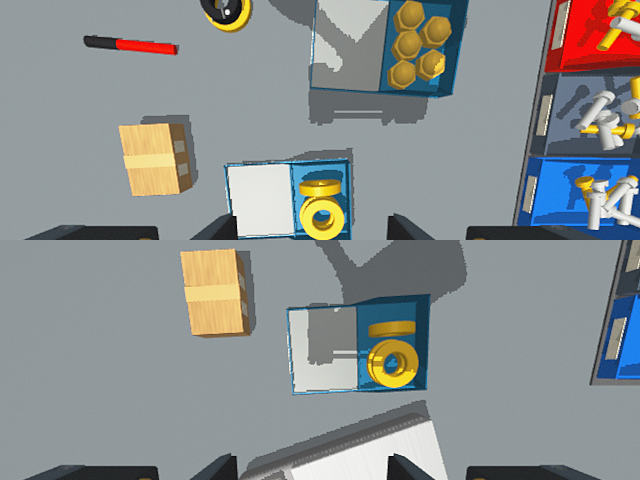

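```bash
cat > bays.py <<'E'
from h import *
import json
S={'collar':[(0,(285,110)),],'nut':[(2,(330,100)),(1,(400,180))],'plate':[(3,(430,160)),(4,(365,75))],
'acorn':[(5,(400,150)),(6,(350,50))],'washer':[(7,(320,130)),(6,(260,200))]}
def liner(i,seed):
    im=cv2.imread(f'pics/s{i}.png');hsv=cv2.cvtColor(im,cv2.COLOR_BGR2HSV)
    blue=cv2.inRange(hsv,(92,100,30),(115,255,255))
    m=cv2.bitwise_not(blue);m[238:]=0
    k=np.ones((3,3),np.uint8)
    for e in range(0,4):   # erode to cut leaks across the thin rim
        mm=cv2.erode(m,k,iterations=e) if e else m
        n,lab,st,ce=cv2.connectedComponentsWithStats(mm,connectivity=4)
        l=lab[seed[1],seed[0]]
        if l and st[l,4]<9000:
            c=(lab==l).astype(np.uint8);c=cv2.dilate(c,k,iterations=e) if e else c
            return c,st[l],e
    return None,None,None
if __name__=='__main__':
  for kx,vs in S.items():
    cor=[]
    for i,seed in vs:
        c,st,e=liner(i,seed)
        if c is None: print(kx,i,'leak');continue
        cnt=max(cv2.findContours(c,cv2.RETR_EXTERNAL,cv2.CHAIN_APPROX_NONE)[0],key=cv2.contourArea)
        b=cv2.boxPoints(cv2.minAreaRect(cnt))
        T=np.load(f'pics/s{i}.npy')
        W=np.array([onplane('wrist',p,.004,T) for p in b]);C=W.mean(0)
        print(kx,i,e,st,b.round(0).tolist(),C,'sides',np.linalg.norm(W[0]-W[1]),np.linalg.norm(W[1]-W[2]))
        print(W[:,:2].round(4).tolist())
        cor.append([b,T])
    if len(cor)==2:
        for j in range(4):
            w0=onplane('wrist',cor[0][0][j],.004,cor[0][1])
            k=np.argmin([np.linalg.norm(onplane('wrist',q,.004,cor[1][1])-w0) for q in cor[1][0]])
            print('   tri',*tri([ray('wrist',cor[0][0][j],cor[0][1]),ray('wrist',cor[1][0][k],cor[1][1])]))
E
python3 bays.py
```

```text
collar 0 2 [ 253   79   64   79 4851] [[251.0, 77.0], [318.0, 77.0], [318.0, 159.0], [251.0, 159.0]] [0.4779 0.4173 0.004 ] sides 0.09896582724154286 0.12063873974906493
[[0.4298, 0.4777], [0.5288, 0.4776], [0.5293, 0.3569], [0.4237, 0.357]]
nut 2 1 [ 294   59   70   87 5344] [[293.0, 62.0], [362.0, 57.0], [368.0, 141.0], [299.0, 147.0]] [0.6074 0.2021 0.004 ] sides 0.10110845463503262 0.121008005130596
[[0.5512, 0.2589], [0.6521, 0.266], [0.6671, 0.1459], [0.5594, 0.1377]]
nut 1 leak
plate 3 1 [ 402  119   63   79 4525] [[401.0, 118.0], [465.0, 118.0], [465.0, 198.0], [401.0, 198.0]] [ 0.6611 -0.002   0.004 ] sides 0.09783631376864711 0.12684516581650315
[[0.6058, 0.0609], [0.7036, 0.061], [0.7196, -0.0648], [0.6151, -0.0649]]
plate 4 3 [ 333   34   64   85 5035] [[329.0, 34.0], [399.0, 30.0], [403.0, 118.0], [333.0, 122.0]] [ 0.6595 -0.0015  0.004 ] sides 0.09977809359400254 0.1218518687175736
[[0.6037, 0.0569], [0.7033, 0.0614], [0.7188, -0.0594], [0.6122, -0.0647]]
   tri [ 0.6054  0.0596 -0.0001] 0.002121233967601731
   tri [0.7029 0.061  0.0055] 3.258727595973203e-05
   tri [ 0
[... 376 characters left out ...]
88 5488] [[311.0, 87.0], [317.0, -4.0], [389.0, 1.0], [383.0, 92.0]] [ 0.6038 -0.1978  0.004 ] sides 0.11923161625673755 0.10061265148805074
[[0.5478, -0.2543], [0.5558, -0.1353], [0.6563, -0.1409], [0.6554, -0.2606]]
   tri [ 0.5485 -0.254   0.0051] 0.0007723266446702546
   tri [ 0.5574 -0.1317 -0.0028] 0.001818867459105666
   tri [ 0.6556 -0.1419  0.0069] 1.3778833197081216e-06
   tri [ 0.6514 -0.2626  0.0164] 0.0013302651873106062
washer 7 0 [ 288   67   70   87 5547] [[288.0, 70.0], [356.0, 66.0], [361.0, 149.0], [293.0, 153.0]] [ 0.4683 -0.4288  0.004 ] sides 0.10056548247467556 0.1212246021170618
[[0.4135, -0.3713], [0.5138, -0.3654], [0.5266, -0.4859], [0.4194, -0.4927]]
washer 6 leak
```

```bash
python3 - <<'E'
from h import *
T2,T3,T4,T5=[np.load(f'pics/s{i}.npy') for i in (2,3,4,5)]
print(tri([ray('wrist',(227,159),T2),ray('wrist',(306,66),T3)]))
print(tri([ray('wrist',(213,180),T4),ray('wrist',(286,111),T5)]))
p,_=tri([ray('wrist',(227,159),T2),ray('wrist',(306,66),T3)])
b,_=tri([ray('wrist',(213,180),T4),ray('wrist',(286,111),T5)])
ims=[]
for i,(x,y) in enumerate([(b[0]-.05,b[1]-.08),(b[0]+.05,b[1]-.1),(p[0]+.04,p[1]-.08),(p[0]-.05,p[1]-.1)]):
    ctrl.goto((x,y,.2),R(0)); im,T=shot(f'c{i}'); ims.append(im[:240]); print(T[:3,3])
cv2.imwrite('pics/cB.png',np.vstack(ims[:2]));cv2.imwrite('pics/cA.png',np.vstack(ims[2:]));print(ctrl.current_t())
E
```

```text
(array([0.4618, 0.1242, 0.0602]), np.float64(0.0001892497801253062))
(array([ 0.4322, -0.1499,  0.0356]), np.float64(0.0007988130081227343))
[ 0.3832 -0.2308  0.2005]
[ 0.4828 -0.2505  0.1995]
[0.502  0.0433 0.2001]
[0.4117 0.0233 0.2003]
10.1917
```

View pics/cA.png

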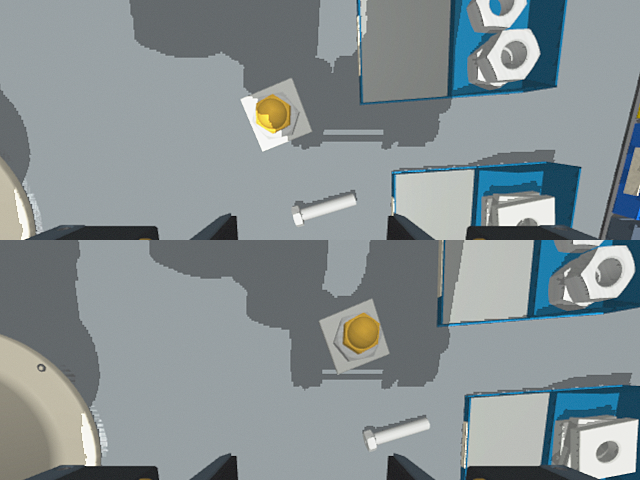

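View pics/cB.png

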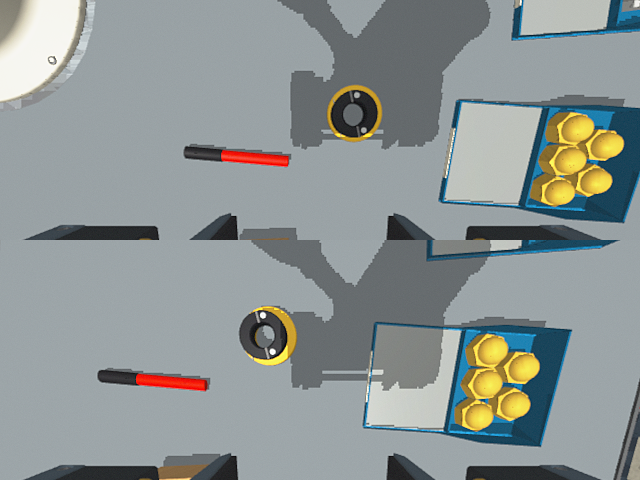

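```bash
python3 - <<'E'
import cv2,numpy as np
o=[]
for i,(x,y) in {2:(275,115),3:(355,97),0:(355,113),1:(267,97)}.items():
    im=cv2.imread(f'pics/c{i}.png');c=im[y-48:y+48,x-65:x+65];o.append(cv2.resize(c,(390,288),interpolation=cv2.INTER_CUBIC))
cv2.imwrite('pics/crop1.png',np.vstack([np.hstack(o[:2]),np.hstack(o[2:])]))
E
```

```text
(no output)
```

View pics/crop1.png

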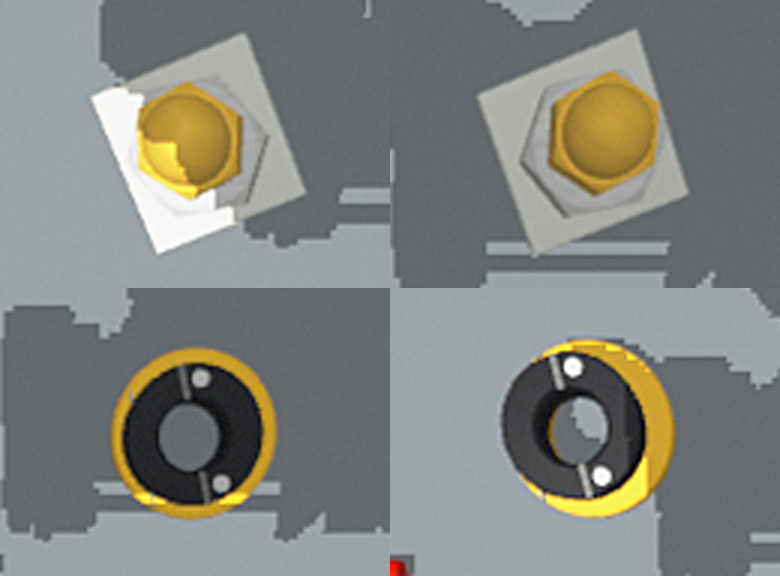

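```bash
cat > pp.py <<'E'
from h import *
BAY={'collar':(.4779,.4173,0),'nut':(.6074,.2021,4),'plate':(.660,-.002,3.3),'acorn':(.604,-.198,-4),'washer':(.468,-.429,3.4)}
def near(a,period,ref=0):
    return a-period*np.round((a-ref)/period)
def pick(xy,ang,z,wopen,zhi=.14):
    ctrl.command_gripper(wopen)
    x,y=xy
    ctrl.goto((x,y,zhi),R(ang))
    hit=ctrl.move_l((x,y,z+.03),vel=.2)
    hit=ctrl.move_l((x,y,z),vel=.06,contact_N=8)
    print('down hit',hit,ctrl.current_tool_pos(),'F',ctrl.current_contact_force())
    ctrl.command_gripper(0.)
    print('grip mm',ctrl.current_grip_width()*91)
    zz=ctrl.current_tool_pos()[2]
    ctrl.move_l((x,y,zz+.03),vel=.08)
    ctrl.move_l((x,y,.16),vel=.25)
    print('after lift mm',ctrl.current_grip_width()*91,'F',ctrl.current_contact_force(),'t',ctrl.current_t())
    return zz
def place(kind,dz,off=(0,0),clear=.02):
    """dz = TCP height over piece underside; off = piece centre minus TCP (world, at place)"""
    x,y,a=BAY[kind];x-=off[0];y-=off[1]
    w=ctrl.current_grip_width()
    ang=90+a
    ctrl.goto((x,y,.16),R(ang))
    zt=.004+dz
    ctrl.move_l((x,y,zt+.012),vel=.2)
    hit=ctrl.move_l((x,y,zt-.004),vel=.02,contact_N=5)
    print('place hit',hit,ctrl.current_tool_pos(),'expected z',zt)
    ctrl.command_gripper(min(1,w+clear/.091))
    p=ctrl.current_tool_pos()
    ctrl.move_l((x,y,p[2]+.05),vel=.1)
    ctrl.move_l((x,y,.16),vel=.3)
    print('done t',ctrl.current_t())
E
python3 - <<'E'
from pp import *
def big(m): return max(cv2.findContours(m,cv2.RETR_EXTERNAL,cv2.CHAIN_APPROX_NONE)[0],key=cv2.contourArea)
def roi(im,c,r=50):
    m=np.zeros(im.shape[:2],np.uint8);m[max(0,c[1]-r):c[1]+r,c[0]-r:c[0]+r]=255;return m
res={}
for nm,views,lo,hi in [('acorn',{2:(275,115),3:(355,97)},(12,120,60),(32,255,255)),('collar',{0:(355,113),1:(267,97)},(0,0,0),(180,110,78)),('washer',{0:(355,113),1:(267,97)},(12,120,60),(32,255,255))]:
    rays=[]
    for i,c in views.items():
        im=cv2.imread(f'pics/c{i}.png');T=np.load(f'pics/c{i}.npy')
        m=cv2.inRange(cv2.cvtColor(im,cv2.COLOR_BGR2HSV),lo,hi)&roi(im,c,40)
        if nm=='washer': m|=cv2.inRange(cv2.cvtColor(im,cv2.COLOR_BGR2HSV),(0,0,0),(180,110,78))&roi(im,c,35)
        h=cv2.convexHull(big(m));M=cv2.moments(h);uv=(M['m10']/M['m00'],M['m01']/M['m00'])
        rays.append(ray('wrist',uv,T))
        print(nm,i,uv,cv2.contourArea(h),cv2.minAreaRect(h))
        if nm=='acorn':
            ap=cv2.approxPolyDP(h,2,True)[:,0]
            W=np.array([onplane('wrist',p,.055,T)[:2] for p in ap]);d=np.roll(W,-1,0)-W
            for e in d: print('   edge mm',np.linalg.norm(e)*1e3,'normal mod60',(np.degrees(np.arctan2(e[1],e[0]))+90)%60)
    print(nm,tri(rays))
for i,c in {2:(275,115),3:(355,97)}.items():
    im=cv2.imread(f'pics/c{i}.png');T=np.load(f'pics/c{i}.npy')
E
```

```text
acorn 2 (272.4920390344119, 113.50265365519603) 973.5 ((272.5, 113.0), (33.0, 38.0), 0.0)
   edge mm 20.098841189208226 normal mod60 57.99875200103528
   edge mm 18.831107280744604 normal mod60 58.8998862759437
   edge mm 16.864942684679317 normal mod60 58.68539659424644
   edge mm 21.878014689602626 normal mod60 2.4616185522660885
   edge mm 17.8141513928044 normal mod60 57.33956610384473
   edge mm 19.281118264500307 normal mod60 0.07995229992602049
acorn 3 (360.80245761393684, 92.9709130502411) 1071.5 ((360.7231140136719, 93.01538848876953), (34.233585357666016, 40.68339157104492), 60.2551155090332)
   edge mm 18.66064395719907 normal mod60 56.37699275220048
   edge mm 18.256540684456684 normal mod60 56.6654504780022
   edge mm 22.35206388015327 normal mod60 55.957106488731256
   edge mm 17.657803847931948 normal mod60 56.14965265887179
   edge mm 17.29048777009308 normal mod60 58.04500853581817
   edge mm 22.669839405143584 normal mod60 59.68175908439669
acorn (array([0.4609, 0.1242, 0.0553]), np.float64(1.7171132925430342e-05))
collar 0 (353.8112670327435, 113.30425055928411) 1639.0 ((353.5, 113.0), (46.0, 45.0), 90.0)
collar 1 (262.7180527383367, 94.57403651115618) 1725.5 ((262.57647705078125, 94.4941177368164), (47.398441314697266, 45.55772399902344), 85.60128784179688)
collar (array([ 0.4288, -0.1489,  0.0336]), np.float64(4.3833583829158336e-05))
washer 0 (354.07657284768214, 113.05877483443709) 2416.0 ((354.0, 113.0), (56.0, 54.0), 90.0)
washer 1 (268.1572510192196, 95.32938587976444) 2575.5 ((268.20001220703125, 95.40000915527344), (59.03219223022461, 54.56005859375), 63.43495178222656)
washer (array([ 0.4319, -0.1479,  0.0137]), np.float64(3.895623200173268e-06))
```

```bash
python3 - <<'E'
from pp import *
z=pick((.4609,.1242),-2.5,.043,.7,.15)
shot('ha')
place('acorn',z-.038)
x,y=.4609,.1242
for i,(dx,dy) in enumerate([(-.03,-.08),(.03,-.1)]):
    ctrl.goto((x+dx,y+dy,.17),R(0)); shot(f'n{i}')
o=[]
for i in range(2):
    im=cv2.imread(f'pics/n{i}.png');T=np.load(f'pics/n{i}.npy');c=proj((x,y,.03),'wrist',T).astype(int);print(c)
    c=im[max(0,c[1]-60):c[1]+60,c[0]-65:c[0]+65];o.append(cv2.resize(c,(390,360),interpolation=cv2.INTER_CUBIC))
cv2.imwrite('pics/crop2.png',np.hstack(o))
cv2.imwrite('pics/side1.png',ctrl.read_camera('side'))
E
```

```text
down hit False [0.4608 0.1242 0.0429] F [-0.2881 -0.2654  0.0157]
grip mm 33.8784528983476
after lift mm 33.72107095599581 F [-0.5204 -0.08   -2.3126] t 14.125
place hit True [ 0.604 -0.198  0.009] expected z 0.009133169075775851
done t 19.1667
[341 114]
[281  92]
```

View pics/crop2.png

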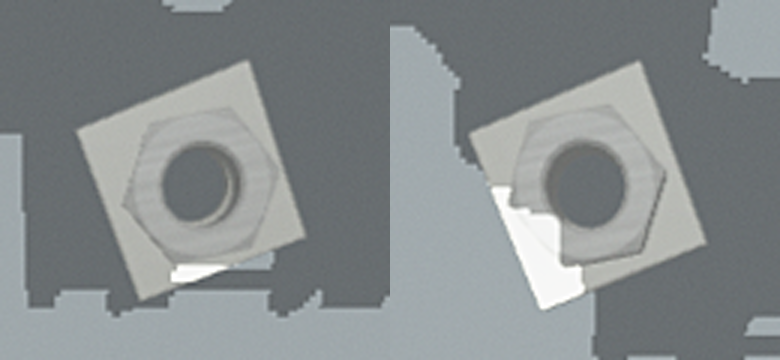

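View pics/side1.png

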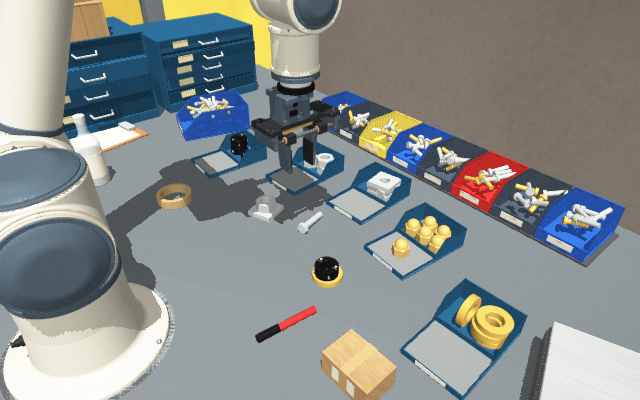

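```bash
python3 - <<'E'
from h import *
V0=np.array([(152,121),(232,107),(277,175),(250,246),(173,262),(122,202)])/3+[276,54]-.33
V1=np.array([(140,122),(222,104),(275,172),(248,250),(175,264),(122,203)])/3+[216,32]-.33
T0,T1=np.load('pics/n0.npy'),np.load('pics/n1.npy')
for a,b in zip(V0,V1): print(*tri([ray('wrist',a,T0),ray('wrist',b,T1)]))
print('mean',tri([ray('wrist',V0.mean(0),T0),ray('wrist',V1.mean(0),T1)]))
for V,T in ((V0,T0),(V1,T1)):
    W=np.array([onplane('wrist',p,.038,T)[:2] for p in V]);d=np.roll(W,-1,0)-W
    print(W.mean(0),np.linalg.norm(d,axis=1),(np.degrees(np.arctan2(d[:,1],d[:,0]))+90)%60)
    # opposite-corner diagonals: normals at +30
    D=W[3:]-W[:3];print(np.linalg.norm(D,axis=1),(np.degrees(np.arctan2(D[:,1],D[:,0]))+30)%60)
# hole via dark mask
rays=[]
for n,T,c in (('n0',T0,(341,114)),('n1',T1,(281,92))):
    im=cv2.imread(f'pics/{n}.png');hsv=cv2.cvtColor(im,cv2.COLOR_BGR2HSV)
    m=(hsv[...,2]<135).astype(np.uint8)
    lab=cv2.connectedComponents(m)[1];l=lab[c[1],c[0]]
    cc=(lab==l).astype(np.uint8);print(cc.sum());M=cv2.moments(cc,True);uv=(M['m10']/M['m00'],M['m01']/M['m00']);print(n,uv);rays.append(ray('wrist',uv,T))
print(tri(rays))
E
```

```text
[0.4443 0.1422 0.0385] 0.00046215906472949695
[0.4703 0.1471 0.0378] 7.9701302824674e-05
[0.4867 0.1267 0.0336] 0.0006203046964033897
[0.478  0.1029 0.036 ] 0.00020506493438747622
[0.4528 0.0979 0.0305] 0.00044636405927337276
[0.4351 0.1179 0.0271] 0.0003921563288925484
mean (array([0.4613, 0.1229, 0.0339]), np.float64(0.0001420766477670104))
[0.4608 0.1223] [0.0261 0.0261 0.0242 0.0262 0.026  0.0271] [39.4652 36.4144 40.761  41.6294 41.5198 39.2638]
[0.0517 0.0524 0.0516] [40.1166 39.7514 39.6127]
[0.4618 0.1223] [0.0267 0.0263 0.0258 0.0246 0.0254 0.0254] [41.4179 39.4588 39.6161 40.4061 40.981  44.3471]
[0.0519 0.0516 0.0507] [40.8909 41.4265 40.7748]
530
n0 (342.2792452830189, 114.40754716981132)
597
n1 (280.6934673366834, 93.26633165829146)
(array([0.4608, 0.1236, 0.0338]), np.float64(0.00023612263776091516))
```

```bash
python3 - <<'E'
from pp import *
z=pick((.4611,.1228),100.5,.020,.8,.12)
place('nut',z-.014)
x,y=.4608,.1228
o=[]
for i,(dx,dy) in enumerate([(-.03,-.08),(.03,-.1)]):
    ctrl.goto((x+dx,y+dy,.16),R(0)); im,T=shot(f'p{i}')
    c=proj((x,y,.01),'wrist',T).astype(int);print(c)
    c=im[max(0,c[1]-60):c[1]+60,c[0]-65:c[0]+65];o.append(cv2.resize(c,(390,360),interpolation=cv2.INTER_CUBIC))
cv2.imwrite('pics/crop3.png',np.hstack(o))
E
```

```text
down hit False [0.461  0.1228 0.0199] F [-0.2739 -0.7103  0.149 ]
grip mm 45.84180609825739
after lift mm 45.419558228793456 F [ 0.1653 -0.0133 -3.1621] t 26.1167
place hit True [0.6074 0.2021 0.0099] expected z 0.010158724778381747
done t 29.9167
[341 114]
[282  94]
```

View pics/crop3.png

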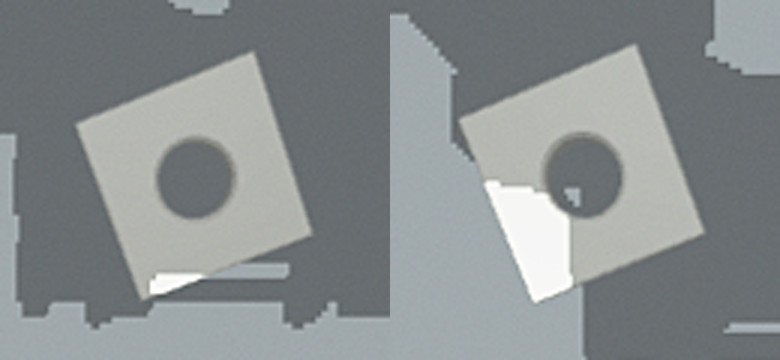

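```bash
python3 - <<'E'
from h import *
bx=[];
for n,c in (('p0',(335,100)),('p1',(295,90))):
    im=cv2.imread(f'pics/{n}.png').astype(int);T=np.load(f'pics/{n}.npy')
    m=((im[...,0]-im[...,2]<4)&(im[...,2]>120)).astype(np.uint8)
    q=np.zeros_like(m);q[40:165,c[0]-65:c[0]+70]=1;m&=q
    cnt=max(cv2.findContours(m,cv2.RETR_EXTERNAL,cv2.CHAIN_APPROX_NONE)[0],key=cv2.contourArea)
    h=cv2.convexHull(cnt);ap=cv2.approxPolyDP(h,6,True)[:,0];print(n,cv2.contourArea(h),ap.tolist())
    W=np.array([onplane('wrist',p,.014,T)[:2] for p in ap]);d=np.roll(W,-1,0)-W
    print(W.mean(0),np.linalg.norm(d,axis=1),np.degrees(np.arctan2(d[:,1],d[:,0]))%90);bx.append((ap,T,W))
(a,Ta,Wa),(b,Tb,Wb)=bx
for p,w in zip(a,Wa):
    k=np.argmin(np.linalg.norm(Wb-w,axis=1));print(*tri([ray('wrist',p,Ta),ray('wrist',b[k],Tb)]))
E
```

```text
p0 4050.0 [[360, 71], [379, 132], [323, 153], [301, 95]]
[0.46  0.124] [0.0634 0.0624 0.0628 0.0633] [20.6681 20.5796 21.515  21.0995]
p1 4257.5 [[298, 48], [321, 111], [265, 134], [240, 73]]
[0.46   0.1243] [0.0635 0.063  0.0637 0.0626] [21.2855 21.5973 20.9261 21.4366]
[0.4777 0.1644 0.0173] 0.00017187824105910807
[0.5006 0.1059 0.0143] 0.0003300881344815285
[0.4421 0.0833 0.013 ] 0.00028817107841793186
[0.4192 0.1424 0.0134] 0.00026925276574078387
```

```bash
python3 - <<'E'
from pp import *
z=pick((.460,.1241),21.1,.004,1.0,.1)
place('plate',z,clear=.016)
x,y=.43,-.149
z=pick((.429,-.149),10,.019,.8,.12)
place('collar',z-.014)
o=[]
x,y=.4319,-.148
for i,(dx,dy) in enumerate([(-.03,-.08),(.03,-.1)]):
    ctrl.goto((x+dx,y+dy,.16),R(0)); im,T=shot(f'w{i}')
    c=proj((x,y,.01),'wrist',T).astype(int);print(c)
    c=im[max(0,c[1]-60):c[1]+60,c[0]-65:c[0]+65];o.append(cv2.resize(c,(390,360),interpolation=cv2.INTER_CUBIC))
    hsv=cv2.cvtColor(im,cv2.COLOR_BGR2HSV);m=cv2.inRange(hsv,(12,120,60),(32,255,255));cc=proj((x,y,.01),'wrist',T).astype(int)
    q=np.zeros_like(m);q[max(0,cc[1]-50):cc[1]+50,cc[0]-50:cc[0]+50]=255
    h=cv2.convexHull(max(cv2.findContours(m&q,0,1)[0],key=cv2.contourArea));(M)=cv2.moments(h);uv=(M['m10']/M['m00'],M['m01']/M['m00'])
    print(uv,onplane('wrist',uv,.012,T),cv2.minAreaRect(h))
    o.append(ray('wrist',uv,T))
print(tri([o[1],o[3]]))
cv2.imwrite('pics/crop4.png',np.hstack([o[0],o[2]]))
cv2.imwrite('pics/side2.png',ctrl.read_camera('side'))
E
```

```text
down hit False [0.4599 0.1241 0.0039] F [ 1.7801 -0.6812  0.2178]
grip mm 63.44412507687767
after lift mm 63.7942456791833 F [ 0.5627 -0.0311 -4.3195] t 35.6417
place hit True [ 0.66  -0.002  0.008] expected z 0.008141003192454005
done t 40.0917
down hit False [ 0.429 -0.149  0.019] F [0.6804 0.3649 0.3248]
grip mm 49.91958326558231
after lift mm 49.54849392250984 F [-1.3708  0.2236 -2.9995] t 44.275
place hit True [0.4779 0.4173 0.0091] expected z 0.009175927536356649
done t 49.4167
[340 115]
(341.34572329094664, 114.91011846538419) [ 0.4322 -0.1478  0.012 ] ((341.5000305175781, 115.00000762939453), (61.51828384399414, 62.93250274658203), 45.0)
[282  94]
(282.12794095033064, 93.95156081808396) [ 0.4318 -0.1476  0.012 ] ((282.0, 94.0), (66.0, 62.0), 90.0)
(array([ 0.432 , -0.1478,  0.0142]), np.float64(3.881173263090266e-05))
```

View pics/crop4.png

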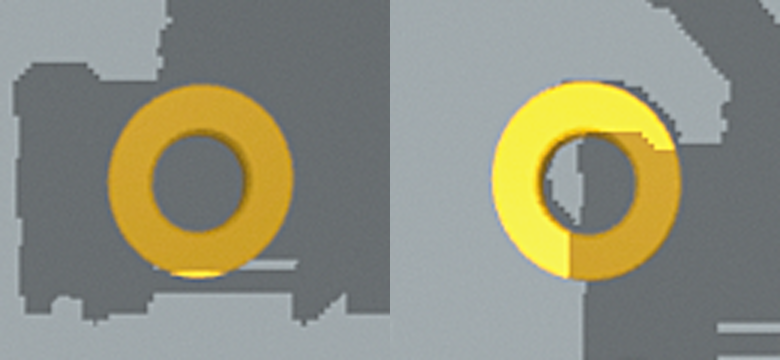

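View pics/side2.png

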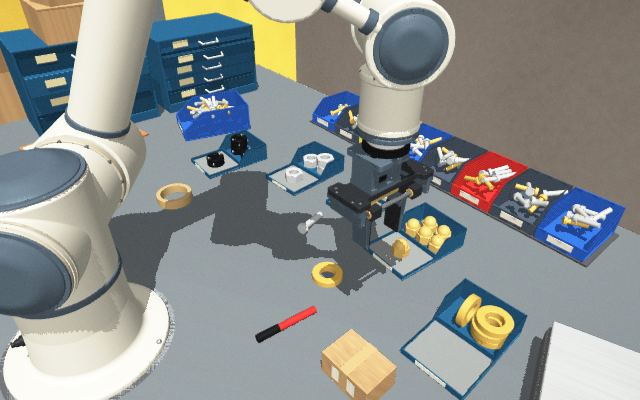

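```bash
python3 - <<'E'
from pp import *
z=pick((.432,-.1478),90,.004,1.0,.1)
place('washer',z,clear=.016)
pts=[(.45,-.52),(.56,-.36),(.47,-.24),(.56,-.12),(.58,.1),(.47,.07),(.52,.34),(.46,.3)]
pts=[(.45,-.52),(.40,-.48),(.47,-.27),(.56,-.3),(.56,-.1),(.62,-.12),(.58,.09),(.52,.11),(.52,.3),(.44,.32)]
ims=[]
for i,(x,y) in enumerate(pts):
    ctrl.goto((x,y,.25),R(0)); im,T=shot(f'f{i}'); ims.append(im[:240])
print(ctrl.current_t())
def lab(i,k):
    T=np.load(f'pics/f{i}.npy');x,y,_=BAY[k];c=proj((x,y,.01),'wrist',T).astype(int);p=cv2.copyMakeBorder(ims[i],80,80,80,80,0)
    return cv2.resize(p[c[1]:c[1]+160,c[0]:c[0]+160],(320,320))[60:260]
ks=['washer','acorn','plate','nut','collar']
cv2.imwrite('pics/fin.png',np.vstack([np.hstack([cv2.resize(lab(2*j+e,k),(160,100)) if 0 else lab(2*j+e,k)[:, :] for e in (0,1)]) for j,k in enumerate(ks)][:3]))
cv2.imwrite('pics/fin2.png',np.vstack([np.hstack([lab(2*j+e,k) for e in (0,1)]) for j,k in enumerate(ks)][3:]))
E
```

```text
down hit False [ 0.4319 -0.1477  0.0039] F [ 0.1053 -0.242   0.5763]
grip mm 62.253442110669894
after lift mm 62.47882780621139 F [-0.8693 -0.6317 -3.9513] t 56.9667
place hit True [ 0.468 -0.429  0.008] expected z 0.008144455054453256
done t 61.1167
68.3667
```

View pics/fin.png

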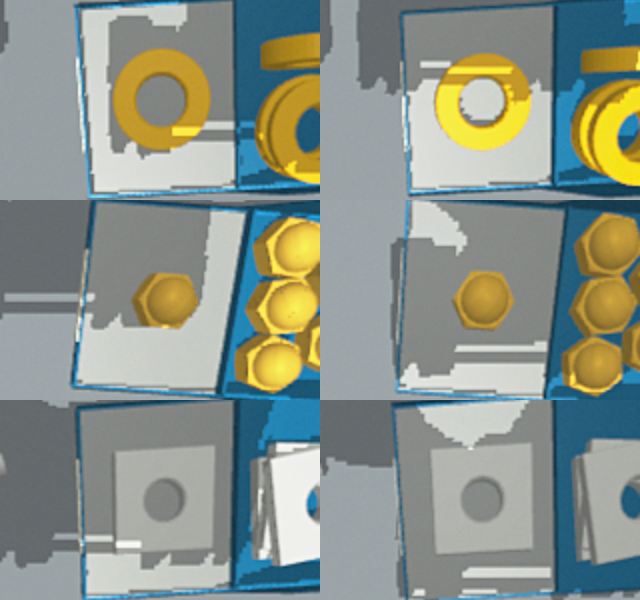

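View pics/fin2.png

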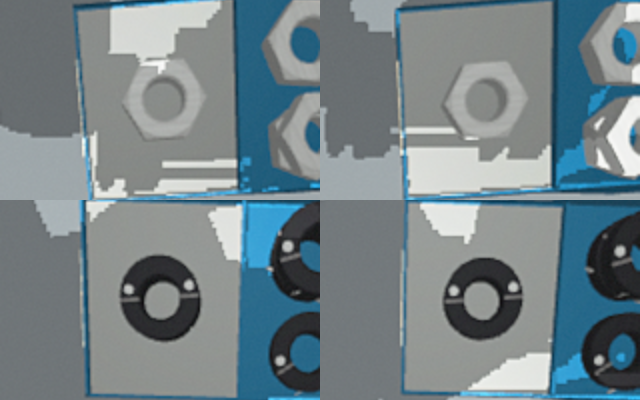

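```bash
python3 - <<'E'
from h import *
print(ctrl.current_contact_force(),ctrl.current_tool_pos(),ctrl.current_t()); print(ctrl.sign_off())
E
```

```text
[ 0.7826 -0.3747 -0.2735] [0.4406 0.3194 0.2504] 68.3667
the job is handed in; nothing more can be done
None
```

All five pieces are in the front bays of their own trays. I took the piles apart from the top, in the order acorn, nut, plate, collar, washer, and handed the job in at 68.4 s of the 128 s allowed. `sign_off` gives no verdict, so these results come from my own checks.

- **Grasping:** Each grip width matched the piece within 2 mm: 34 mm (acorn), 46 (nut), 63 (plate), 50 (collar) and 62 (washer).
- **Setting down:** Each piece was lowered slowly until it touched, within 0.3 mm of the expected height, and then released.
- **Final look:** The last wrist-camera pictures, two per bay, show every piece flat, the right way up and roughly central. By eye against the liner edges, each is within about 5 mm of the middle, where 15 mm is allowed. I did not repeat the ray-cast measurement after placing.
- **Robot at the end:** It was clear of everything, with the tool at z = 0.25 m and under 1 N on it.

Three checks were weaker:

- **Bay corner heights:** From two views they came out between −3 and +18 mm for a 4 mm floor, probably because the rims hide the corners. I relied on touch for the floor height instead.
- **Bays seen once:** The nut and washer outlines leaked in their second view, and I measured the collar bay in only one. Those three centres come from a single view; their outlines still measured about 100 x 120 mm, as stated.
- **Nut corners:** I read the corner pixels by eye. The nut's hole, found by a mask, gave the same centre within 1 mm.

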